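Dispense one roll of tape with the rocker lever

TASK

Push the grey catch tray fully home under the mouth of the tape dispenser. Then press the red paddle of the rocker lever all the way down with the fingertips and keep it down until the front roll of tape has run out into the tray, and let the paddle come up again so that the next roll moves up to the gate and stays there. Do not touch the gate or the rolls of tape with the hand, and leave the things lying around on the bench where they are.

Things in the scene. Friction and masses are not known exactly. Their poses are not given: they have to be found in the camera images.
- dispenser: Gravity dispenser for tape rolls, fixed to the bench. Origin on the bench below the channel's centre line, level with the front roll. x away from the robot, z up. The channel slopes down at 0.2 rad towards -y; its mouth (y=-0.072, floor 55 mm high) hangs over the tray; top end y=+0.18, roll tops up to 160 mm high. Base 12 mm thick, x -0.075 to +0.051. Tray front and paddle are on the -x side.
- catch_tray (a joint): Slide of the catch tray, m: 0 = fully home under the mouth, against its back stop; positive = pulled out along the dispenser's -x axis (limit 0.05). It starts pulled out by 30 to 45 mm; about 1.5 N moves it and it stays where it is left.
- tray_front (a point): Middle of the outer face of the tray's front wall (facing the dispenser's -x), 36 mm above the bench; axes as the dispenser's. The wall is 126 mm wide and spans 12 to 52 mm above the bench. Push it along the dispenser's +x. With the tray home this point is at (-0.076, -0.131, 0.036) in the dispenser frame.
- tray_floor (a point): Middle of the tray's floor, 24 mm above the bench, axes as the dispenser's. Grey open tray, 112 mm (x) by 126 mm (y) outside, 4 mm walls, black floor sloping down to the -y end; end wall 62 mm high, wall below the mouth 26 mm, the others 40 mm.
- rocker (a joint): Rocker angle, rad: 0 = at rest (gate down), grows as the paddle is pressed, 0.6 = paddle on its stop (gate up). A spring returns it: at the paddle's middle about 3 N at first, 6 N at the end. From 0.5 up the front roll runs out under the gate while the rear roller of the lever holds back the second roll; at rest the rear roller is clear and the rolls move up to the gate.
- paddle_top (a point): Middle of the top face of the paddle (red ribbed pad 50 x 40 mm on a blue plate) beside the channel: in the dispenser frame about (-0.062, +0.105, 0.179) at rest, (-0.062, +0.114, 0.110) fully down. It turns about an axle along the dispenser's x at y=-0.001, z=0.130; at rest it slopes up 0.3 rad towards +y, fully down 0.3 rad the other way. Only its rubber stop stands below it.
- front_roller: White free-turning roller, 8 mm across and 34 mm long (origin: its centre), at the other end of the rocker, which is the gate: at rest it bars the channel in front of the front roll; fully pressed it stands 27 mm higher.
- tape_1: Front roll of black insulating tape, 65 mm diameter, 18 mm wide, 50 g, standing on edge in the channel against the gate. Origin: centre of its flat face towards the dispenser's -x; its own z axis is the roll's axis (along the dispenser's x at the start). This one is to be let out.
- tape_2: Second roll of the same tape, behind the first in the channel (65 mm up the channel); origin as tape_1. It moves up to the gate when the lever has come back.
- tape_3: Third roll of the same tape, behind the second; origin as tape_1.
- tape_measure: Bystander: yellow tape measure, 37 x 83 x 68 mm, origin under its centre.
- wood_offcut: Bystander: brown pine offcut, 62 x 120 x 38 mm, origin under its centre.
- spanner: Bystander: grey adjustable spanner lying flat, 54 x 186 x 12 mm, origin under its centre.
- yellow_screwdriver: Bystander: screwdriver with a yellow handle, lying, 30 x 197 x 30 mm, origin under its centre.
Mind the look-alikes: they are no part of the job. Leave any orange or turquoise look-alike of the tape_3 alone.

How it is judged:
By the outcome, as a careful person would: the job done as asked, in the order asked, and still so for the second after the job is handed in, with the robot touching nothing.
It also fails if it takes over 48 s, if anything falls off the work surface, if the arm or the gripper's body presses on something with over 40 N, if the wrist force passes 120 N, or if a joint passes its speed limit or range.

ROBOT

A 6-joint arm with a two-finger parallel gripper is mounted at the origin on a cart in front of the work surface, level with it; the furniture and walls round the work are solid. World frame = base frame: x ahead of the robot, y to its left, z up, the work surface at z = 0. Lengths are in m, angles in rad, forces in N, time in s.
With the tool pointing down it reaches from about 0.35 to 0.85 m from the base axis. Payload 8.1 kg.
Tool frame: the origin (TCP) lies at the very end of the fingers, on their centre line; the grasp point (between the pads) lies 19 mm behind it; z points along the fingers, y is the direction in which the jaws open and shut (so a half turn about z gives the same grasp; the last joint's range is limited). The gripper opens to 93 mm and grips with 3 to 60 N. Pads are 15 mm wide; open, the fingers measure 128 mm over their backs; the gripper's body (75 mm by 188 mm) begins 65 mm behind the grasp point.
Start: joints at [1.197, 0.13, 1.488, -0, 1.523, -0.085], TCP at [0.171, 0.575, 0.219] pointing down, gripper open.
Joint ranges: [-2.96, 2.96], [-0.89, 2.26], [0.02, 2.5], [-1.34, 4.48], [0, 2.73], [-2.66, 2.66]. Speed limits (rad/s): [2.39, 2.39, 2.79, 3.14, 3.14, 3.14].

INTERFACE

Orientations are given as a rotation vector (axis times angle).
In Python, from plant import read_state, read_camera, close_job gives the robot as it stands.
- The arm moves only by the tool jog_arm, never from a script. Its argument "motion" is one flat list of numbers, 7 for each row, row after row: the opening, from 0 (shut) to 1 (fully open), then the shift along the tool's x, y, z scaled (see below), then the turn, a rotation vector about the tool's x, y, z scaled (see below). A call has 1 to 8 rows; each row is the pose to reach, as a shift and turn from the pose measured when the call began, along the tool's axes at that moment; what a row does not reach only later rows make up. The controller multiplies each number of a shift by 0.5 m and each number of a turn by 90 degrees. A row lasts 1/10 s, in which the tool goes at most 50 mm and 8.59 degrees, less where a joint would pass 70% of its speed; a pose out of reach is approached as far as the arm can. A call with a number of a shift or a turn outside -1 to 1 is refused whole. A call with a gripper value outside its range is refused whole. The fingers move at their own pace and stop on an object; "grip_force" is the grip in N (left out, the last holds). Time passes only in rows, so rows that repeat a pose let the fingers close. It gives the time, the measured TCP pose, the force and the opening at its end, in the units of the state.
- read_state(): the state, without advancing time (a new reading comes with each control period).
- read_camera(name): name is "side" or "top"; returns a dict with "frame" (480x640x3 uint8, red, green, blue), "vertical_fov" (degrees; the focal length in pixels is half the picture's height over the tangent of half this angle, whatever the lens; pixels are square), "cx", "cy" (the principal point, pixels), "dist_coeffs" ([k1, k2, p1, p2, k3] as OpenCV has them; the pictures are not rectified), "world_from_camera" (4x4, takes a point from camera to world coordinates). Camera axes: x right, y down, z forward; pixel columns grow to the right and rows downward; lengths in m; the calibration is good to about 2 mm. A picture is of the moment at which its call begins. There is no depth.
- close_job(): hands the job in, once; it reports no verdict.
The state is a dict: "t": time; "q": joint angles; "dq": joint speeds; "joint_torque": joint torques, N m; "tool_pos": TCP position; "orientation": TCP orientation; "force": force on the tool from outside, world axes, zero at the start; "wrist_torque": the same for the moment, N m; "opening": finger opening in m.
Only numpy, scipy, OpenCV 4.12 (cv2) and the standard library are available. Lean on these libraries where they do the work, as an engineer would, in place of code of your own. Each camera call takes 0.05 s, during which the arm holds its last target.

## Working session

There is one attempt and no reset: what is moved stays moved. The work goes in short steps, Python scripts to look and compute and a tool call to move; the robot and the scene stay as the last step left them, time stands still between calls to the robot, and variables do not carry over. Pictures are saved under pics/ and viewed, and the job is handed in when it is done.

Besides the shell and the picture viewer there is one more tool, called after "Call:" as name(argument=value, ...) on one line, values as JSON. jog_arm: Moves the arm, as the interface text tells. Its arguments: {"type":"object","properties":{"motion":{"type":"array","items":{"type":"number"}},"grip_force":{"type":"number"}},"required":["motion"]}

```bash
ls; mkdir -p pics
cat > h.py <<'E'
import numpy as np, cv2
from plant import read_state, read_camera
def K(c):
    f=240/np.tan(np.radians(c['vertical_fov'])/2)
    return np.array([[f,0,c['cx']],[0,f,c['cy']],[0,0,1.]])
def ray(c,u,v):
    p=cv2.undistortPoints(np.array([[[u,v]]],float),K(c),np.array(c['dist_coeffs']))[0,0]
    T=np.array(c['world_from_camera']); return T[:3,3],T[:3,:3]@np.array([p[0],p[1],1.])
def onz(c,u,v,z):
    o,d=ray(c,u,v); return o+d*(z-o[2])/d[2]
def two(c1,uv1,c2,uv2):
    o1,d1=ray(c1,*uv1);o2,d2=ray(c2,*uv2)
    d1/=np.linalg.norm(d1);d2/=np.linalg.norm(d2)
    s=np.linalg.lstsq(np.c_[d1,-d2],o2-o1,rcond=None)[0]
    a=o1+s[0]*d1;b=o2+s[1]*d2; return (a+b)/2,np.linalg.norm(a-b)
def proj(c,P):
    T=np.linalg.inv(np.array(c['world_from_camera']))
    return cv2.projectPoints(np.atleast_2d(P).astype(float),cv2.Rodrigues(T[:3,:3])[0],T[:3,3],K(c),np.array(c['dist_coeffs']))[0][:,0]
def save(c,n): cv2.imwrite('pics/'+n,cv2.cvtColor(c['frame'],cv2.COLOR_RGB2BGR))
E
python3 - <<'E'
from h import *
import pickle
s=read_state();print(s['t'],s['tool_pos'],s['orientation'],s['opening'],s['force'])
d={}
for n in('side','top'):
    c=read_camera(n);save(c,n+'0.png');d[n]=c
    print(n,c['vertical_fov'],c['cx'],c['cy'],c['dist_coeffs'],np.round(c['world_from_camera'],3))
pickle.dump(d,open('c0.pkl','wb'))
E
```

```text
pics
0.0 [0.17064955 0.57462155 0.21758989] [-4.52044007e-01 -3.10848478e+00  2.79935390e-03] 0.09288544080298411 [ 0.00494409 -0.08001617 -0.18624956]
side 48.442706920485655 328.2892379016625 237.68105921706757 [-0.08709779  0.          0.          0.          0.        ] [[ 0.144 -0.592  0.793 -0.747]
 [-0.99  -0.092  0.111 -0.215]
 [ 0.007 -0.8   -0.599  1.055]
 [ 0.     0.     0.     1.   ]]
top 54.97898347334448 323.1989288919011 243.23967088097726 [-0.05415886  0.          0.          0.          0.        ] [[-1.300e-02 -9.960e-01  8.900e-02  3.700e-01]
 [-1.000e+00  1.300e-02  1.000e-03 -6.600e-02]
 [-2.000e-03 -8.900e-02 -9.960e-01  1.233e+00]
 [ 0.000e+00  0.000e+00  0.000e+00  1.000e+00]]
```

View pics/side0.png

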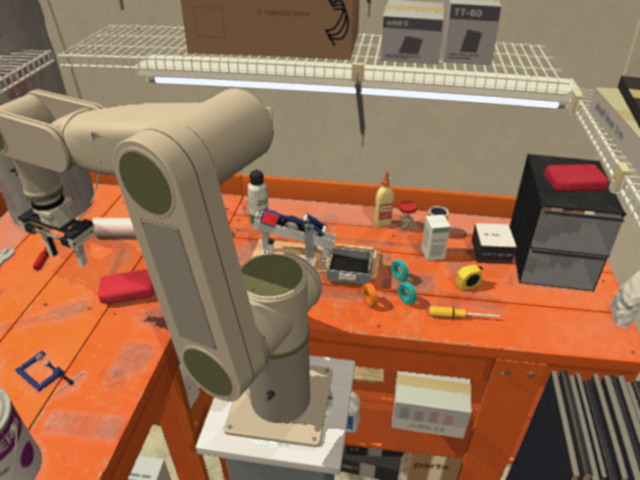

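View pics/top0.png

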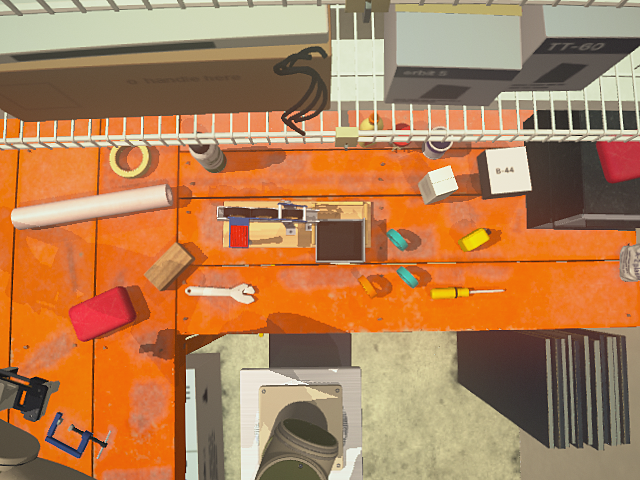

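Run:
```python
from h import *
import pickle
d=pickle.load(open('c0.pkl','rb'))
for n,(x,y,w,h) in {'top':(205,190,180,85),'side':(240,190,160,110)}.items():
    im=d[n]['frame'][y:y+h,x:x+w]; k=4.4 if n=='top' else 5
    cv2.imwrite(f'pics/{n}0c.png',cv2.cvtColor(cv2.resize(im,None,fx=k,fy=k,interpolation=2),4))
c=d['top'];f=c['frame'].astype(int)
hsv=cv2.cvtColor(c['frame'],cv2.COLOR_RGB2HSV)
for n,z,(x0,y0,x1,y1) in(('top',.179,(215,205,260,255)),('side',.179,(250,200,290,235))):
    f=d[n]['frame'].astype(int)
    m=(f[...,0]>120)&(f[...,1]<55)&(f[...,2]<70)
    mm=np.zeros(m.shape,np.uint8);mm[y0:y1,x0:x1]=m[y0:y1,x0:x1]
    v,u=np.nonzero(mm);print(n,len(u),u.mean(),v.mean(),u.min(),u.max(),v.min(),v.max(),onz(d[n],u.mean(),v.mean(),z))
```

```text
top 304 238.85855263157896 235.72368421052633 230 247 226 246 [0.4848485  0.12889728 0.179     ]
side 138 269.7536231884058 218.7536231884058 262 277 213 225 [0.47641259 0.12709083 0.179     ]
```

View pics/top0c.png

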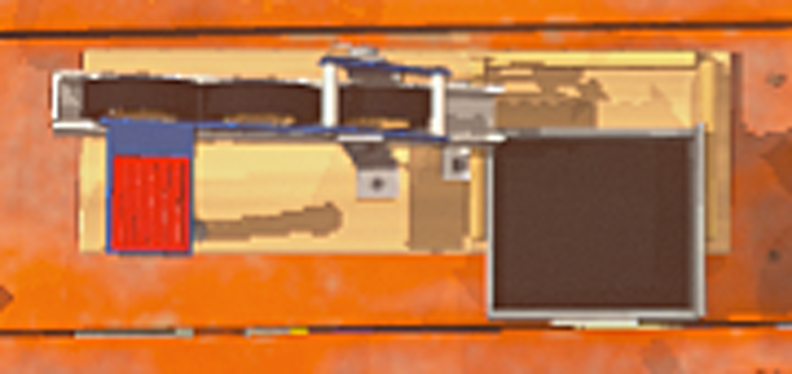

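View pics/side0c.png

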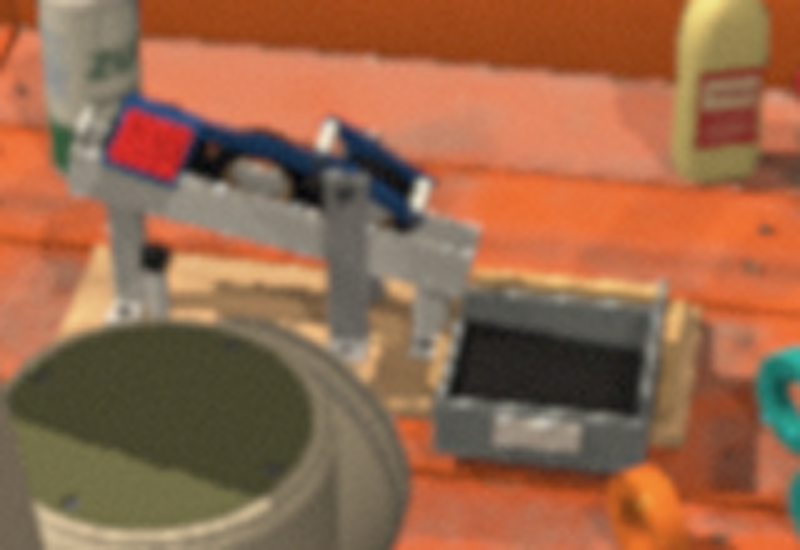

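Run:
```python
from h import *
import pickle
d=pickle.load(open('c0.pkl','rb'));c=d['top'];s=d['side']
q=lambda x,y:(205+x/4.4-.4,190+y/4.4-.4)
for nm,p,z in[('backL',(85,50),.012),('backR',(740,53),.012),('frontL',(80,252),.012),('frontR1',(485,252),.012),('tray FL',(489,317),.052),('tray FR',(703,318),.052),('trayBR',(703,128),.052),('trayBL',(490,136),.052),('padFL',(112,250),.17),('padFR',(192,251),.17),('gateroller',(438,105),.13),('padcenter',(152,203),.179)]:
    print(nm,np.round(onz(c,*q(*p),z),4))
print(two(c,(238.6,235.6),s,(269.75,218.75)))
```

```text
backL [0.5976 0.2005 0.012 ]
backR [ 0.5903 -0.1995  0.012 ]
frontL [0.4737 0.2026 0.012 ]
frontR1 [ 0.4706 -0.0427  0.012 ]
tray FL [ 0.4293 -0.0453  0.052 ]
tray FR [ 0.4271 -0.17    0.052 ]
trayBR [ 0.5387 -0.1723  0.052 ]
trayBL [ 0.5356 -0.0471  0.052 ]
padFL [0.4612 0.151  0.17  ]
padFR [0.4601 0.1087 0.17  ]
gateroller [ 0.5422 -0.02    0.13  ]
padcenter [0.4848 0.1282 0.179 ]
(array([0.48595066, 0.13026477, 0.17220377]), np.float64(0.000974488956938788))
```

```bash
cat >> h.py <<'E'
from scipy.spatial.transform import Rotation as Ro
RT=np.c_[[-1,.016,0],[.016,1,0],[0,0,-1]]
def go(P):
    s=read_state();R=Ro.from_rotvec(s['orientation']).as_matrix()
    t=R.T@(np.array(P)-s['tool_pos'])/.5
    r=Ro.from_matrix(R.T@RT).as_rotvec()/(np.pi/2)
    print(np.round(t,4),np.round(r,4),'t',s['t'],'F',np.round(s['force'],1),'p',np.round(s['tool_pos'],4))
E
python3 -c "
from h import *
go([.40,.2,.25])"
```

```text
[-0.6531 -0.5878 -0.0638] [-0.001  -0.0002 -0.1737] t 0.1 F [ 1.   0.3 -0.2] p [0.1707 0.5747 0.2177]
```

Call:
jog_arm(motion=[0,-0.65,-0.59,-0.064,0,0,-0.174,0,-0.65,-0.59,-0.064,0,0,-0.174,0,-0.65,-0.59,-0.064,0,0,-0.174,0,-0.65,-0.59,-0.064,0,0,-0.174,0,-0.65,-0.59,-0.064,0,0,-0.174,0,-0.65,-0.59,-0.064,0,0,-0.174,0,-0.65,-0.59,-0.064,0,0,-0.174,0,-0.65,-0.59,-0.064,0,0,-0.174], grip_force=20)

```text
t: 0.9
tool_pos: [0.3778, 0.2319, 0.2472]
orientation: [-0.024, -3.141, 0.002]
force: [1.3, 0.7, 0.6]
opening: 0.0333
```

```bash
python3 -c "
from h import *
go([.395,-.107,.22])"
```

```text
[-0.0448 -0.6772  0.0554] [-0.001  -0.0004  0.0005] t 0.9 F [1.3 0.7 0.6] p [0.3778 0.2319 0.2472]
```

Call:
jog_arm(motion=[0,-0.045,-0.677,0.055,0,0,0,0,-0.045,-0.677,0.055,0,0,0,0,-0.045,-0.677,0.055,0,0,0,0,-0.045,-0.677,0.055,0,0,0,0,-0.045,-0.677,0.055,0,0,0,0,-0.045,-0.677,0.055,0,0,0,0,-0.045,-0.677,0.055,0,0,0,0,-0.045,-0.677,0.055,0,0,0])

```text
t: 1.7
tool_pos: [0.3942, -0.1113, 0.2193]
orientation: [-0.033, -3.139, 0.004]
force: [-0.7, 1.0, -0.7]
opening: 0.0002
```

```bash
python3 -c "
from h import *
go([.395,-.107,.03])
for n in('top','side'):
    c=read_camera(n);save(c,n+'1.png')"
```

```text
[-0.0023  0.0095  0.3785] [-0.0016 -0.0014 -0.0033] t 1.7 F [-0.7  1.  -0.7] p [ 0.3942 -0.1113  0.2193]
```

View pics/side1.png

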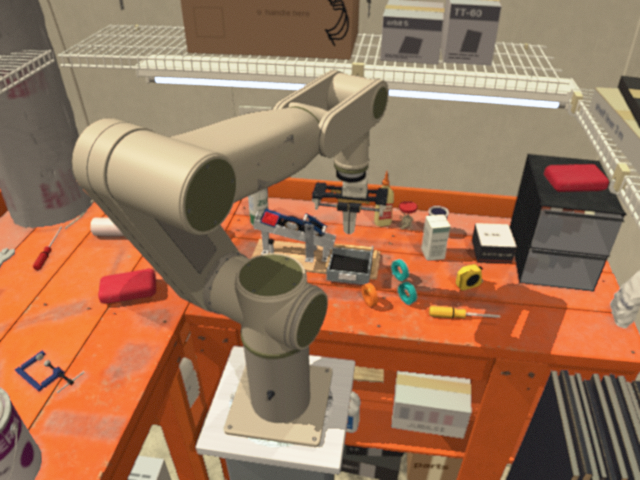

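View pics/top1.png

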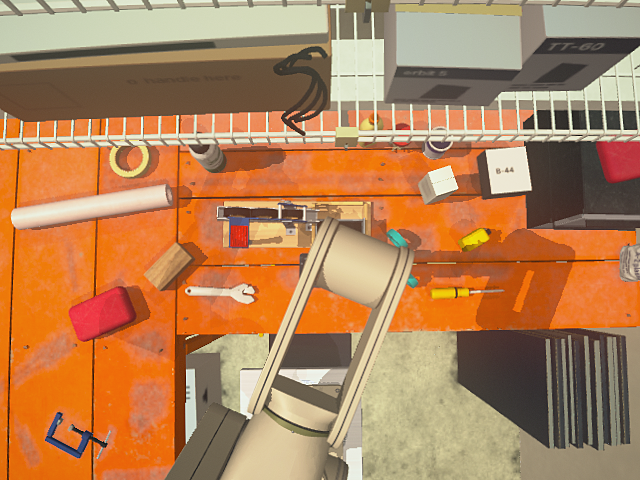

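Call:
jog_arm(motion=[0,-0.002,0.002,0.1,0,0,0,0,-0.002,0.002,0.2,0,0,0,0,-0.002,0.002,0.3,0,0,0,0,-0.002,0.002,0.376,0,0,0,0,-0.002,0.002,0.376,0,0,0,0,-0.002,0.002,0.376,0,0,0])

```text
t: 2.4
tool_pos: [0.3952, -0.1054, 0.0322]
orientation: [-0.026, -3.138, -0.0]
force: [0.1, -0.3, 0.5]
opening: 0.0005
```

```bash
python3 -c "
from h import *
go([.455,-.11,.031])
c=read_camera('side');save(c,'side2.png')
cv2.imwrite('pics/side2c.png',cv2.cvtColor(cv2.resize(c['frame'][170:310,240:420],None,fx=4,fy=4),4))"
```

```text
[-0.1197 -0.0073  0.0021] [ 0.     -0.0019 -0.0002] t 2.4 F [ 0.1 -0.3  0.5] p [ 0.3952 -0.1054  0.0322]
```

View pics/side2c.png

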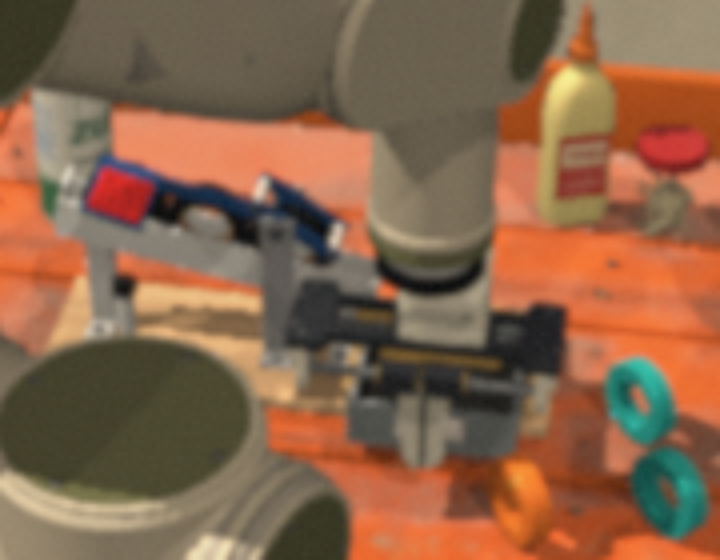

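Call:
jog_arm(motion=[0,-0.03,-0.006,0.002,0,0,0,0,-0.046,-0.006,0.002,0,0,0,0,-0.06,-0.006,0.002,0,0,0,0,-0.074,-0.006,0.002,0,0,0,0,-0.088,-0.006,0.002,0,0,0,0,-0.1,-0.006,0.002,0,0,0,0,-0.11,-0.006,0.002,0,0,0,0,-0.118,-0.006,0.002,0,0,0])

```text
t: 3.25
tool_pos: [0.4559, -0.1102, 0.0326]
orientation: [-0.026, -3.141, 0.002]
force: [-1.8, -0.1, 2.0]
opening: 0.0005
```

Moving the tray at about 1.8 N; continue in small steps to the stop.

Call:
jog_arm(motion=[0,-0.004,0,0,0,0,0,0,-0.008,0,0,0,0,0,0,-0.008,0,0,0,0,0])

```text
t: 3.55
tool_pos: [0.458, -0.1101, 0.0322]
orientation: [-0.026, -3.137, 0.001]
force: [-11.1, 0.8, 9.3]
opening: 0.0005
```

Call:
jog_arm(motion=[0,-0.005,0,0,0,0,0,0,-0.005,0,0,0,0,0])

```text
t: 3.75
tool_pos: [0.4579, -0.1101, 0.0317]
orientation: [-0.026, -3.131, 0.0]
force: [-14.9, -0.6, 11.4]
opening: 0.0003
```

Call:
jog_arm(motion=[0,0.04,0,0,0,0,0,0,0.1,0,0,0,0,0,0,0.1,0,-0.1,0,0,0,0,0.1,0,-0.2,0,0,0,0,0.1,0,-0.3,0,0,0,0,0.1,0,-0.4,0,0,0,0,0.1,0,-0.44,0,0,0])

```text
t: 4.45
tool_pos: [0.4123, -0.1099, 0.2581]
orientation: [-0.026, -3.139, 0.005]
force: [-0.2, -0.9, -1.1]
opening: 0.0008
```

```bash
python3 -c "
from h import *
go([.40,.13,.255])"
```

```text
[0.0324 0.4794 0.0049] [-0.0019 -0.0018 -0.0003] t 4.45 F [-0.2 -0.9 -1.1] p [ 0.4123 -0.1099  0.2581]
```

Call:
jog_arm(motion=[0,0.032,0.479,0.005,0,0,0,0,0.032,0.479,0.005,0,0,0,0,0.032,0.479,0.005,0,0,0,0,0.032,0.479,0.005,0,0,0,0,0.032,0.479,0.005,0,0,0,0,0.032,0.479,0.005,0,0,0])

```text
t: 5.05
tool_pos: [0.3995, 0.1341, 0.255]
orientation: [-0.017, -3.139, 0.002]
force: [-0.3, -1.0, 0.1]
opening: 0.0006
```

```bash
python3 -c "
from h import *
go([.485,.132,.22])
import pickle;d={}
for n in('top','side'):
    c=read_camera(n);save(c,n+'3.png');d[n]=c
pickle.dump(d,open('c3.pkl','wb'))
cv2.imwrite('pics/top3c.png',cv2.cvtColor(cv2.resize(d['top']['frame'][190:275,205:385],None,fx=4.4,fy=4.4,interpolation=2),4))"
```

```text
[-0.1712 -0.0022  0.0696] [-0.0008 -0.0016  0.0033] t 5.05 F [-0.3 -1.   0.1] p [0.3995 0.1341 0.255 ]
```

View pics/top3c.png

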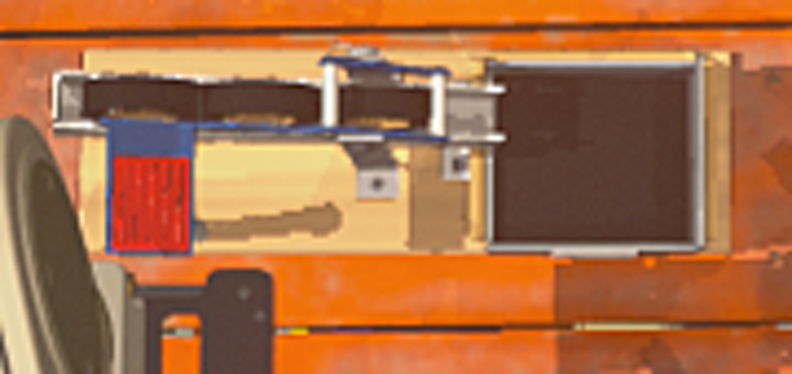

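View pics/side3.png

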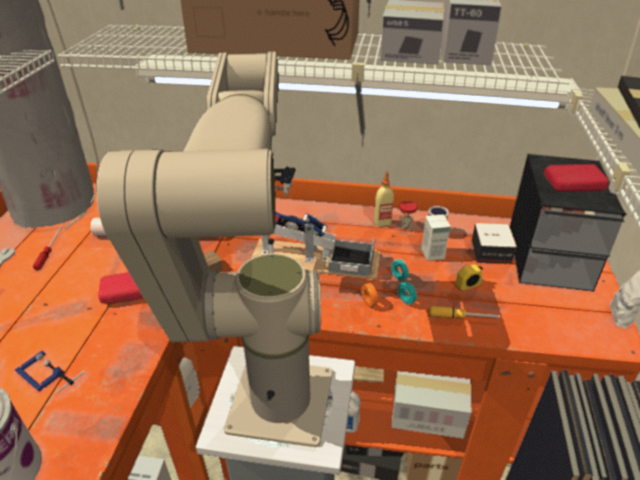

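Call:
jog_arm(motion=[0,-0.08,-0.003,0.04,0,0,0,0,-0.171,-0.003,0.07,0,0,0,0,-0.171,-0.003,0.07,0,0,0,0,-0.171,-0.003,0.07,0,0,0])

```text
t: 5.55
tool_pos: [0.4852, 0.1259, 0.2176]
orientation: [-0.026, -3.134, 0.007]
force: [1.5, 0.1, 0.0]
opening: 0.0007
```

```bash
python3 -c "
from h import *
import pickle;d=pickle.load(open('c3.pkl','rb'));c=d['top']
for p in((492,250),(703,249)): print(onz(c,205+p[0]/4.4-.4,190+p[1]/4.4-.4,.052))
go([.485,.131,.13])
for n in('top','side'):
    c=read_camera(n);d[n]=c
a=cv2.resize(d['top']['frame'][180:280,190:390],None,fx=3.5,fy=3.5);b=cv2.resize(d['side']['frame'][180:290,230:390],(400,275))
cv2.imwrite('pics/t4c.png',a[...,::-1]);cv2.imwrite('pics/s4c.png',b[...,::-1])"
```

```text
[ 0.46839341 -0.04751803  0.052     ]
[ 0.46738428 -0.17077928  0.052     ]
[-0.0007  0.011   0.1751] [-0.0028 -0.0046 -0.0002] t 5.55 F [1.5 0.1 0. ] p [0.4852 0.1259 0.2176]
```

View pics/t4c.png

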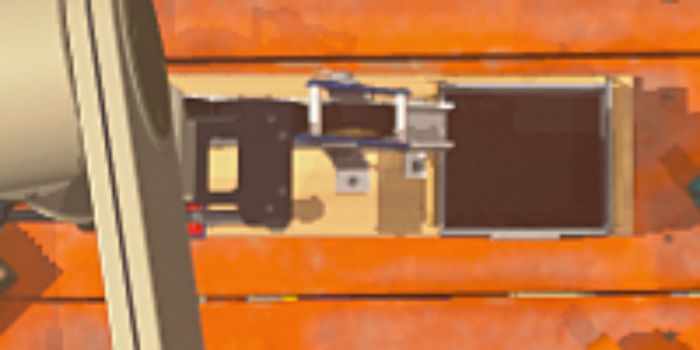

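View pics/s4c.png

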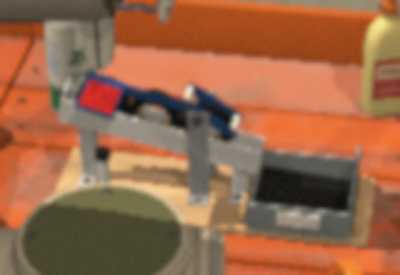

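```bash
python3 -c "
from h import *
c=read_camera('side');s=read_state()
print(s['tool_pos'],proj(c,[s['tool_pos'],s['tool_pos']+[0,0,.084],[.485,.129,.179]]))
cv2.imwrite('pics/s5.png',cv2.resize(c['frame'][120:270,200:400],None,fx=4,fy=4)[...,::-1])"
```

```text
[0.48554323 0.12706921 0.22118242] [[269.64746534 204.75658765]
 [267.89915645 179.21065442]
 [269.79663149 217.01961882]]
```

View pics/s5.png

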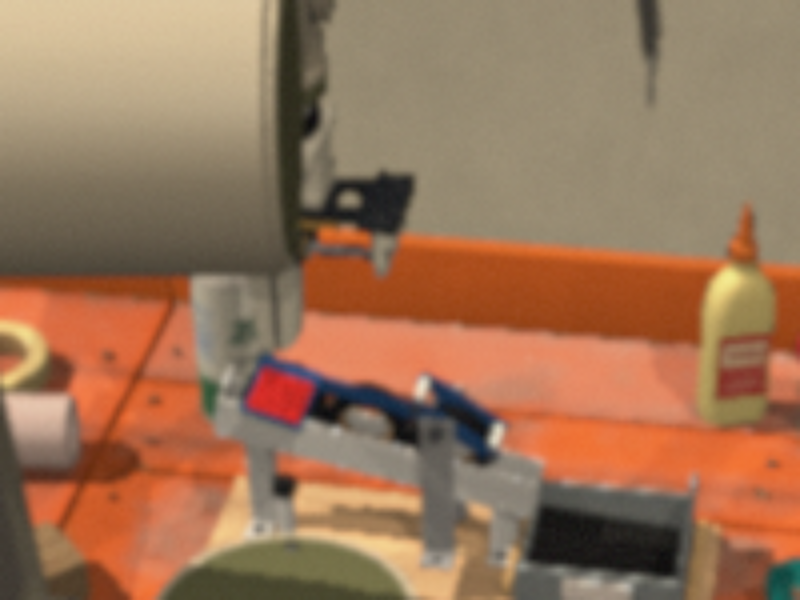

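Call:
jog_arm(motion=[0,0,0.008,0.03,0,0,0,0,0,0.008,0.06,0,0,0,0,0,0.008,0.08,0,0,0,0,0,0.008,0.1,0,0,0,0,0,0.008,0.12,0,0,0,0,0,0.008,0.12,0,0,0])

```text
t: 6.3
tool_pos: [0.4851, 0.1309, 0.1597]
orientation: [-0.023, -3.14, 0.005]
force: [0.6, -0.2, 2.1]
opening: 0.0005
```

Call:
jog_arm(motion=[0,0,0,0.024,0,0,0,0,0,0,0.044,0,0,0,0,0,0,0.06,0,0,0,0,0,0,0.074,0,0,0,0,0,0,0.08,0,0,0,0,0,0,0.08,0,0,0])

```text
t: 6.9
tool_pos: [0.4858, 0.131, 0.1201]
orientation: [0.023, 3.141, -0.004]
force: [2.1, 3.3, 4.4]
opening: 0.0005
```

```bash
python3 -c "
from h import *
c=read_camera('side');s=read_state()
print(s['tool_pos'],s['force'])
cv2.imwrite('pics/s6.png',cv2.resize(c['frame'][180:290,230:390],None,fx=4.5,fy=4.5)[...,::-1])"
```

```text
[0.48576864 0.1310449  0.12032759] [1.95144649 4.43802712 5.58331427]
```

View pics/s6.png

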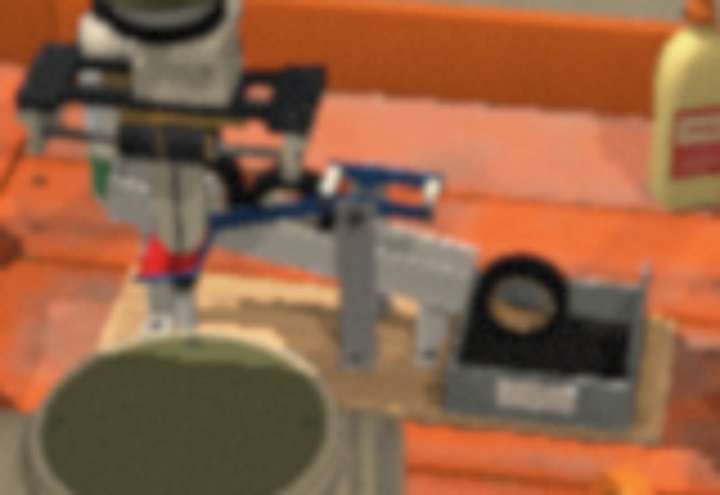

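Call:
jog_arm(motion=[0,0,0,0.006,0,0,0,0,0,0,0.01,0,0,0,0,0,0,0.01,0,0,0])

```text
t: 7.25
tool_pos: [0.4859, 0.1307, 0.1156]
orientation: [0.023, 3.141, -0.005]
force: [-0.3, 0.5, 4.9]
opening: 0.0003
```

Call:
jog_arm(motion=[0,0,0,0.005,0,0,0,0,0,0,0.01,0,0,0,0,0,0,0.01,0,0,0])

```text
t: 7.55
tool_pos: [0.4863, 0.1304, 0.1129]
orientation: [0.023, 3.141, -0.006]
force: [-7.6, -0.7, 19.8]
opening: 0.0004
```

```bash
python3 -c "
from h import *
c=read_camera('side');s=read_state()
print(s['tool_pos'],s['force'])
cv2.imwrite('pics/s7.png',cv2.resize(c['frame'][180:290,230:390],None,fx=4.5,fy=4.5)[...,::-1])"
```

```text
[0.48627446 0.13034503 0.1129454 ] [-7.34704965 -0.54976967 20.067119  ]
```

View pics/s7.png

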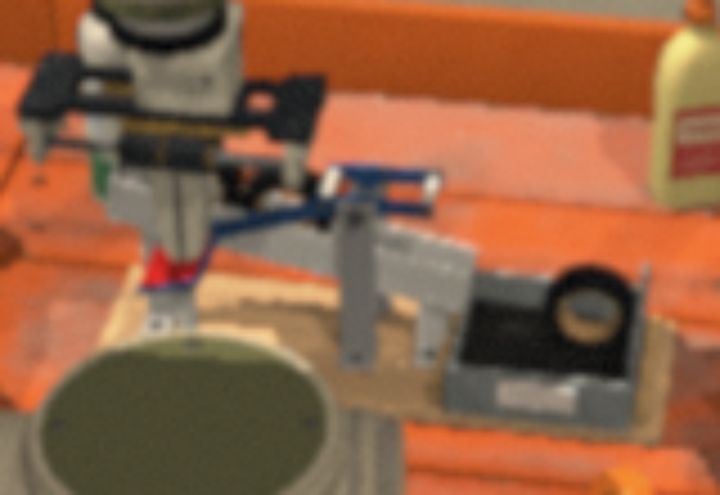

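Call:
jog_arm(motion=[0,0,0,0.0,0,0,0,0,0,0,0,0,0,0,0,0,0,0,0,0,0,0,0,0,0,0,0,0,0,0,0,0,0,0,0])

```text
t: 8.1
tool_pos: [0.4861, 0.1303, 0.1136]
orientation: [0.023, 3.141, -0.006]
force: [-1.9, 3.0, 7.5]
opening: 0.0008
```

Call:
jog_arm(motion=[0,0,0,-0.03,0,0,0,0,0,0,-0.06,0,0,0,0,0,0,-0.09,0,0,0,0,0,0,-0.12,0,0,0,0,0,0,-0.16,0,0,0,0,0,0,-0.2,0,0,0,0,0,0,-0.25,0,0,0,0,0,0,-0.28,0,0,0])

```text
t: 8.9
tool_pos: [0.4866, 0.1309, 0.2559]
orientation: [0.023, 3.139, -0.006]
force: [0.2, -0.5, 0.1]
opening: 0.0007
```

Call:
jog_arm(motion=[0,0.08,0,0,0,0,0,0,0.16,0,0,0,0,0,0,0.2,0,0,0,0,0,0,0.2,0,0,0,0,0,0,0.2,0,0,0,0,0])

```text
t: 9.4
tool_pos: [0.387, 0.1325, 0.2559]
orientation: [0.023, 3.138, -0.005]
force: [-0.1, -0.2, 0.1]
opening: 0.0005
```

```bash
python3 -c "
from h import *
d={n:read_camera(n) for n in('top','side')};s=read_state()
print(s['t'],s['tool_pos'],s['force'])
a=cv2.resize(d['top']['frame'][180:280,190:390],None,fx=4,fy=4);b=cv2.resize(d['side']['frame'][180:290,230:390],None,fx=4.5,fy=4.5)
cv2.imwrite('pics/t8.png',a[...,::-1]);cv2.imwrite('pics/s8.png',b[...,::-1])"
```

```text
9.5 [0.38728499 0.13232372 0.25569199] [-1.08680279  0.00502451  0.14310481]
```

View pics/t8.png

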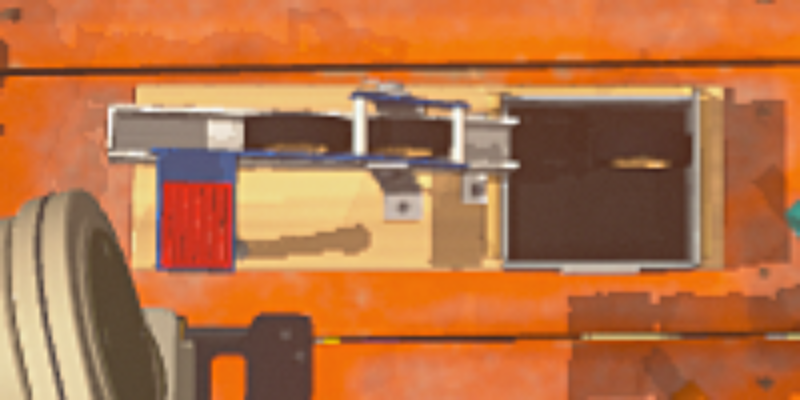

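View pics/s8.png

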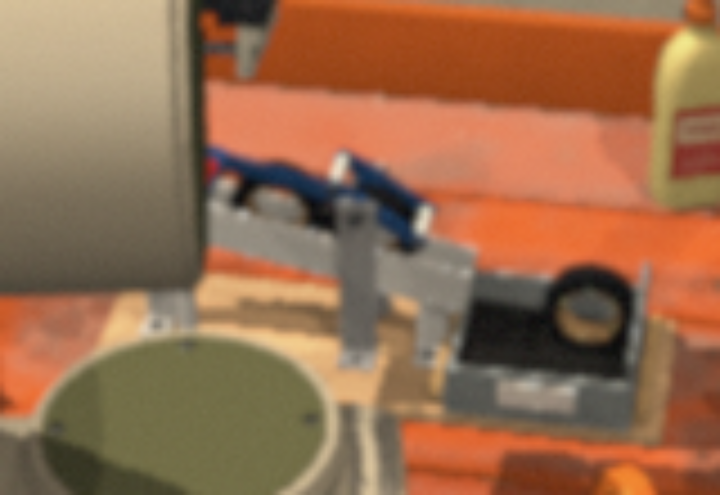

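Call:
jog_arm(motion=[0,0,0,0,0,0,0,0,0,0,0,0,0,0,0,0,0,0,0,0,0,0,0,0,0,0,0,0,0,0,0,0,0,0,0,0,0,0,0,0,0,0,0,0,0,0,0,0,0,0,0,0,0,0,0,0])

```text
t: 10.3
tool_pos: [0.3873, 0.1323, 0.2557]
orientation: [0.023, 3.139, -0.006]
force: [-0.2, 0.4, 0.5]
opening: 0.0005
```

```bash
python3 -c "
from h import *
c=read_camera('top');save(c,'t9.png');s=read_state();print(s['t'],s['force'])"
```

```text
10.35 [0.88683538 0.02829201 0.62617504]
```

View pics/t9.png

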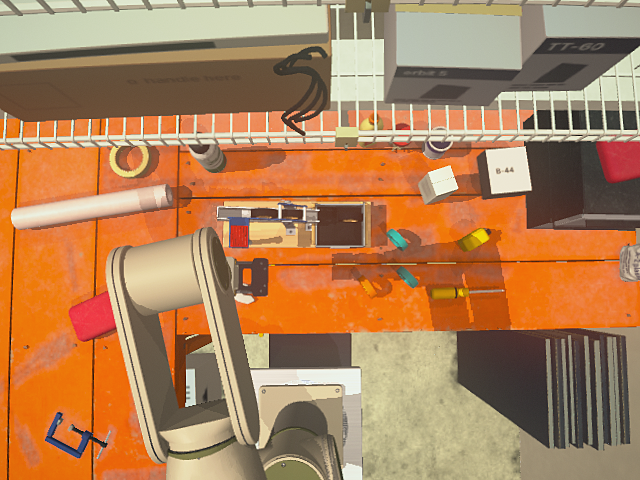

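The picture shows the tray home at (340,225), the paddle up at (239,235), and the visible bystanders where they were. The arm hides the wood offcut and most of the spanner.

```bash
python3 -c "
from plant import close_job
print(close_job())"
```

```text
the job is handed in; nothing more can be done
None
```

The job is done and handed in at about 10.4 s of the 48 s allowed.

- **Tray:** I pushed it in with closed fingertips until the force rose to about 15 N at its back stop. In the top picture its front wall lies at x ≈ 0.468 m, against 0.467 m expected when home.
- **Paddle:** I pressed it down onto its stop, at about 20 N. I kept it down about 0.5 s more after the side picture showed the front roll at the far end of the tray, then let it up.
- **Last checks:** One roll is in the tray. The second roll is up at the gate with the third behind it, and the paddle is back up. A top picture 0.9 s later shows the tray and paddle unchanged, and the hand was touching nothing.
- **Things on the bench:** The tape measure, the screwdriver and the orange and turquoise rolls look unmoved. The arm hid the wood offcut and most of the spanner in the last picture. I did not get a clear final look at those two, but the hand never went down near either.

No check failed. The only disagreement was about 2 mm between the tray position from the fingertip contact (0.4655 m) and from the picture, which is about the calibration accuracy.

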